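# Fold the caliper and put it in its case

## Task

The wooden folding caliper lies open on the bench. Fold its two legs fully closed, then lay it flat on the floor of its own storage case, the long one of the two open wooden cases, lengthwise and still folded, and let go of it.

Things in the scene. Friction and masses are not known exactly. Their poses are not given: they have to be found in the camera images.
- caliper_pivot (a point): Pivot of the loose folding caliper (about 0.15 kg, lies flat), half-way up (9 mm). Two straight pale wooden legs with brass ends, each 15 mm wide, 18 mm high, reaching 150 mm from the pivot, on a round knuckle (radius 16 mm, brass disc on top). x: from pivot along the first leg, which lies on the +y side of this axis, inner edge 0.5 mm off it; z: up. Folded: 31 mm wide, 166 mm long.
- caliper_middle (a point): Centre of the caliper as folded, half-way up (9 mm): 67 mm from the pivot along the first leg's +x, at that leg's inner edge. It moves with the first leg; axes as for caliper_pivot.
- caliper_leg (a joint): Angle between the legs (rad): 0 = folded (a stop), positive = open. The second leg points along the first leg's +x turned clockwise, seen from above, by this angle. A light hinge (0.02 N m friction) that stays where it is left. Squeezing both legs together from outside, about 45 mm from the pivot on the line midway between them, folds it.
- case_floor (a point): Centre of the inner floor of the long dark wooden case, fixed (the other case is 126 mm long and holds a lighter). Outside 221 x 86 mm, inside 205 x 70; x along its length, z up. Floor 4 mm above the bench; walls 8 mm thick, 14 mm above the floor; the middle 100 mm of both long walls is cut away to the floor for fingers. The caliper may lie either way round.
Mind the look-alikes: they are no part of the job. There is more than one size of the part that bears caliper_pivot; the job needs the larger.

How it is judged:
By the outcome, as a careful person would: the job done as asked, in the order asked, and still so for the second after the job is handed in, with the robot touching nothing.
It also fails if it takes over 38 s, if anything falls off the work surface, if the arm or the gripper's body presses on something with over 40 N, if the wrist force passes 120 N, or if a joint passes its speed limit or range.

## Robot

A 6-joint arm with a two-finger parallel gripper is mounted at the origin on a cart in front of the work surface, level with it; the furniture and walls round the work are solid. World frame = base frame: x ahead of the robot, y to its left, z up, the work surface at z = 0. Lengths are in m, angles in rad, forces in N, time in s.
With the tool pointing down it reaches from about 0.275 to 0.825 m from the base axis. Payload 4.9 kg.
Tool frame: the origin (TCP) lies on the centre line of the jaws, within the pads' length; the fingertips stand 25 mm ahead of it and the grasp point (between the pads) lies 6 mm ahead of it (arm.tip_extent is the distance from the TCP to the fingertips, in m); z points along the fingers, y is the line along which they close (so a half turn about z gives the same grasp; the last joint's range is limited). The gripper opens to 85 mm and grips with 20 to 120 N. Pads are 22 mm wide; open, the fingers measure 114 mm over their backs; the gripper's body (76 mm by 85 mm) begins 54 mm behind the grasp point. The pads swing forward as they close: fully open they stand 13 mm farther back than shut.
Start: joints at [-1.362, 0.326, -0.193, 1.052, 0, 1.437], TCP at [0.185, -0.518, 0.256] pointing down, gripper open.
Joint ranges: [-2.65, 2.65], [-0.97, 1.79], [-1.3, 1.35], [-1.93, 2.1], [-1.47, 1.37], [-3.14, 3.14]. Speed limits (rad/s): [2.57, 2.57, 3.14, 3.14, 3.14, 3.14].

## Interface

Orientations are given as a rotation vector (axis times angle).
In Python, from plant import arm, cams gives the robot as it stands.
- The arm moves only by the tool carry_out, never from a script. Its arguments are lists of equal length, an entry for each row: "dr": the turn, a rotation vector about the tool's x, y, z in units of 30 degrees (1.0 is 30 degrees), a list of three; "xyz": the shift along the tool's x, y, z in units of 0.4 m (1.0 is 0.4 m), a list of three; "jaw": the opening, from 0 (shut) to 1 (fully open). A call has 1 to 12 rows; each row shifts and turns the commanded pose from where the row before left it, along the tool's axes as they then stand; what a row does not reach is not made up. A row lasts 1/10 s, in which the tool goes at most 50 mm and 8.59 degrees, less where a joint would pass 70% of its speed; a pose out of reach is approached as far as the arm can. A call with a number of a shift or a turn outside -1 to 1 is refused whole. A call with a gripper value outside its range is refused whole. The fingers move at their own pace and stop on an object; the grip force is fixed at half the most. Time passes only in rows, so rows that do not move let the fingers close. It gives the time, the measured TCP pose, the force, the opening and the grip force at its end, in the units of the state.
- arm.sense(): the state, without advancing time (a new reading comes with each control period).
- cams.camera(name): name is "side" or "top"; returns the picture (400x640x3 uint8, red, green, blue); there is no depth.
- cams.camera_model(name): a dict with "fovy" (degrees; the focal length in pixels is half the picture's height over the tangent of half this angle, whatever the lens; pixels are square), "cx", "cy" (the principal point, pixels), "D" ([k1, k2, p1, p2, k3] as OpenCV has them; the pictures are not rectified), "R" (3x3) and "t" (3): a world point X has camera coordinates R X + t. Camera axes: x right, y down, z forward; pixel columns grow to the right and rows downward; lengths in m; the calibration is good to about 2 mm. A picture is of the moment at which its call begins. camera_model takes no time and is no camera call.
- arm.close_job(): hands the job in; it is judged then, once.
The state is a dict: "t": time; "q": joint angles; "dq": joint speeds; "effort": joint torques, N m; "ee_pos": TCP position; "ee_rot": TCP orientation; "ft_force": force on the tool from outside, world axes, zero at the start; "moment": the same for the moment, N m; "gripper_width": finger opening in m; "grip_force": force on a finger pad.
Only numpy, scipy, OpenCV 4.12 (cv2) and the standard library are available. Lean on these libraries where they do the work, as an engineer would, in place of code of your own. Each camera call takes 0.05 s, during which the arm holds its last target. There are 200 camera calls.

## Working session

There is one attempt and no reset: what is moved stays moved. The work goes in short steps, Python scripts to look and compute and a tool call to move; the robot and the scene stay as the last step left them, time stands still between calls to the robot, and variables do not carry over. Pictures are saved under pics/ and viewed, at most 10 in all, crops included, and the job is handed in when it is done.

Besides the shell and the picture viewer there is one more tool, called after "Emit:" by a JSON object that holds its "op" and its "data", one argument or row to a line. carry_out: Moves the arm, as the interface text tells. Its arguments: {"type":"object","properties":{"dr":{"type":"array"},"xyz":{"type":"array"},"jaw":{"type":"array"}},"required":["dr","xyz","jaw"]}

```bash
mkdir -p pics
cat > h.py <<'E'
import numpy as np, cv2
from plant import arm, cams
def K(m):
    f=200/np.tan(np.radians(m["fovy"])/2); return np.array([[f,0,m["cx"]],[0,f,m["cy"]],[0,0,1.]])
def ray(m,uv):
    R=np.array(m["R"]);t=np.array(m["t"])
    p=cv2.undistortPoints(np.array(uv,float).reshape(-1,1,2),K(m),np.array(m["D"])).reshape(-1,2)
    d=np.c_[p,np.ones(len(p))]@R
    return -R.T@t,d/np.linalg.norm(d,axis=1)[:,None]
def plane(m,uv,z):
    c,d=ray(m,uv); return c+d*((z-c[2])/d[:,2])[:,None]
def tri(ms,uvs):
    A=np.zeros((3,3));b=np.zeros(3)
    for m,uv in zip(ms,uvs):
        c,d=ray(m,[uv]);P=np.eye(3)-np.outer(d[0],d[0]);A+=P;b+=P@c
    return np.linalg.solve(A,b)
def proj(m,X):
    return cv2.projectPoints(np.array(X,float).reshape(-1,1,3),cv2.Rodrigues(np.array(m["R"]))[0],np.array(m["t"]),K(m),np.array(m["D"]))[0].reshape(-1,2)
E
python3 - <<'E'
from h import *
for n in("top","side"):
    im=cams.camera(n);cv2.imwrite(f"pics/{n}0.png",im[:,:,::-1])
    m=cams.camera_model(n);print(n,m["fovy"],-np.array(m["R"]).T@m["t"],np.array(m["R"])[2])
s=arm.sense();print(s["t"],s["ee_pos"],s["ee_rot"],arm.tip_extent)
E
```

```text
top 47.34247511926067 [ 0.3127275  -0.0166112   1.14387073] [ 0.15263607  0.01970901 -0.98808592]
side 48.09948018432648 [ 0.98320362 -0.59115145  0.88421804] [-0.45661883  0.49909514 -0.73648033]
0.1 [ 0.18476516 -0.51753641  0.25560348] [-3.09408511e+00 -5.35523169e-01  5.28972814e-05] 0.025
```

View pics/top0.png

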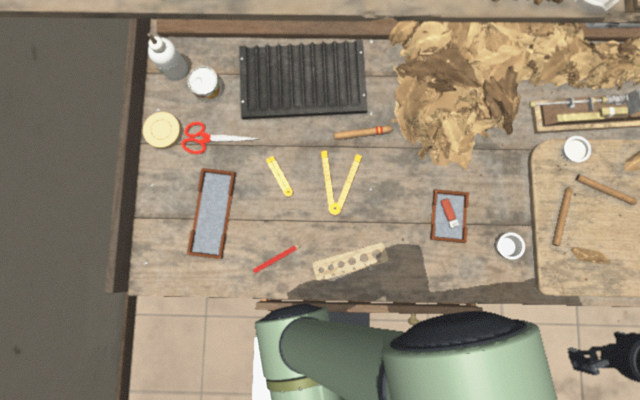

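View pics/side0.png

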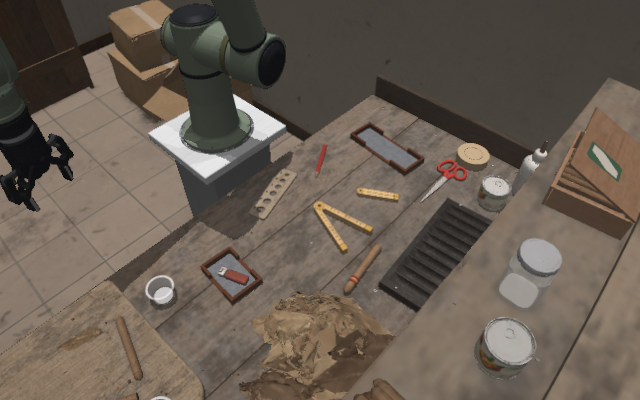

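Top view: the open caliper has its pivot near (335,209) and its leg ends near (324,153) and (358,156). The small look-alike is at (279,175), and the long case is around (212,213). In the side view the pivot is near (319,207), with tips at (345,248) and (370,230). The long case is around (387,147).

```bash
cat > meas.py <<'E'
from h import *
def big_yellow(im,lo=(18,110,120),hi=(32,255,255),roi=None):
    h=cv2.cvtColor(im,cv2.COLOR_RGB2HSV);k=cv2.inRange(h,np.array(lo),np.array(hi))
    if roi: z=np.zeros_like(k);z[roi[1]:roi[3],roi[0]:roi[2]]=k[roi[1]:roi[3],roi[0]:roi[2]];k=z
    k=cv2.morphologyEx(k,cv2.MORPH_CLOSE,np.ones((3,3)))
    n,l,s,c=cv2.connectedComponentsWithStats(k)
    i=1+np.argmax(s[1:,4]);return (l==i).astype(np.uint8),s[i]
E
python3 - <<'E'
from meas import *
T,S=cams.camera_model("top"),cams.camera_model("side")
a=cv2.imread("pics/top0.png")[:,:,::-1].copy();b=cv2.imread("pics/side0.png")[:,:,::-1].copy()
ra=(300,140,375,225);rb=(305,190,382,260)
ka,sa=big_yellow(a,roi=ra);kb,sb=big_yellow(b,roi=rb);print(sa,sb)
def floor(im,roi):
    h=cv2.cvtColor(im,cv2.COLOR_RGB2HSV);x0,y0,x1,y1=roi;z=np.zeros(h.shape[:2],np.uint8)
    k=((h[...,0]>95)&(h[...,0]<130)&(h[...,1]>15)&(h[...,2]>70)).astype(np.uint8);z[y0:y1,x0:x1]=k[y0:y1,x0:x1]
    c=max(cv2.findContours(z,0,2)[0],key=cv2.contourArea);return cv2.minAreaRect(c),cv2.contourArea(c)
print(floor(a,(180,160,245,265)));print(floor(b,(345,115,430,175)))
A=cv2.resize(a[135:270,180:375],None,fx=4,fy=4,interpolation=cv2.INTER_CUBIC)
ov=cv2.resize(ka[135:270,180:375],None,fx=4,fy=4,interpolation=0);c=cv2.findContours(ov,0,2)[0];cv2.drawContours(A,c,-1,(0,255,0),1)
B=cv2.resize(b[110:260,300:430],None,fx=4,fy=4,interpolation=cv2.INTER_CUBIC)
ov=cv2.resize(kb[110:260,300:430],None,fx=4,fy=4,interpolation=0);c=cv2.findContours(ov,0,2)[0];cv2.drawContours(B,c,-1,(0,255,0),1)
cv2.imwrite("pics/A.png",A[:,:,::-1]);cv2.imwrite("pics/B.png",B[:,:,::-1])
E
```

```text
[329 202  13  13 117] [314 202  11   8  69]
(((212.43353271484375, 209.18209838867188), (24.02503776550293, 69.87027740478516), 8.746162414550781), 628.0)Traceback (most recent call last):
  File "<stdin>", line 10, in <module>
  File "<stdin>", line 9, in floor
ValueError: max() iterable argument is empty
```

Run:
```python
from h import *
T,S=cams.camera_model("top"),cams.camera_model("side")
a=cv2.imread("pics/top0.png");b=cv2.imread("pics/side0.png")
def big(k,roi):
    z=np.zeros(k.shape,np.uint8);x0,y0,x1,y1=roi;z[y0:y1,x0:x1]=k[y0:y1,x0:x1]*255
    z=cv2.morphologyEx(z,cv2.MORPH_CLOSE,np.ones((3,3)))
    return max(cv2.findContours(z,0,1)[0],key=cv2.contourArea)
def draw(im,cs,roi,name):
    x0,y0,x1,y1=roi;A=cv2.resize(im[y0:y1,x0:x1],None,fx=4,fy=4,interpolation=cv2.INTER_CUBIC)
    for c in cs: cv2.polylines(A,[((c.reshape(-1,2)-[x0,y0])*4+2).astype(int)],True,(0,255,0),1)
    cv2.imwrite(name,A)
cal={}
for n,im,m,rc,rf,crop in(("A",a,T,(305,142,375,225),(180,160,245,265),(180,135,375,270)),("B",b,S,(305,190,382,260),(345,115,430,178),(300,110,430,260))):
    h=cv2.cvtColor(im,cv2.COLOR_BGR2HSV).astype(int)
    k=(h[...,0]>12)&(h[...,0]<38)&(h[...,1]>110)&(h[...,2]>120)
    c=big(k,rc)
    d=im.astype(int);fr=(d[...,2]-d[...,0]>18)&(h[...,0]<12)&(h[...,1]>80)
    f=big(fr,rf)
    print(n,cv2.contourArea(c),cv2.contourArea(f),cv2.minAreaRect(f))
    P=plane(m,c.reshape(-1,2),.018);F=plane(m,f.reshape(-1,2),.018)
    r=cv2.minAreaRect((F[:,:2]*1000).astype(np.float32));print(" case rect mm",r)
    tr=cv2.minEnclosingTriangle((P[:,:2]*1000).astype(np.float32));print(" tri mm",tr[1].reshape(-1,2).round(1).tolist())
    draw(im,[c,f],crop,f"pics/{n}.png"); np.save(n+"c",c.reshape(-1,2)); np.save(n+"f",f.reshape(-1,2))
```

```text
A 97.0 2860.5 ((211.08106994628906, 213.01351928710938), (35.01698303222656, 88.77545166015625), 9.462322235107422)
 case rect mm ((448.910400390625, 277.3719177246094), (88.44296264648438, 220.0717315673828), 84.1928939819336)
 tri mm [[495.6000061035156, -23.299999237060547], [451.1000061035156, -57.5], [450.29998779296875, -13.899999618530273]]
B 60.5 1471.0 ((386.6153564453125, 147.57688903808594), (75.4392318725586, 25.238859176635742), 33.6900634765625)
 case rect mm ((453.78814697265625, 270.9657287597656), (98.35281372070312, 226.15411376953125), 84.23311614990234)
 tri mm [[445.29998779296875, -12.800000190734863], [493.20001220703125, -21.899999618530273], [461.20001220703125, -51.400001525878906]]
```

View pics/A.png

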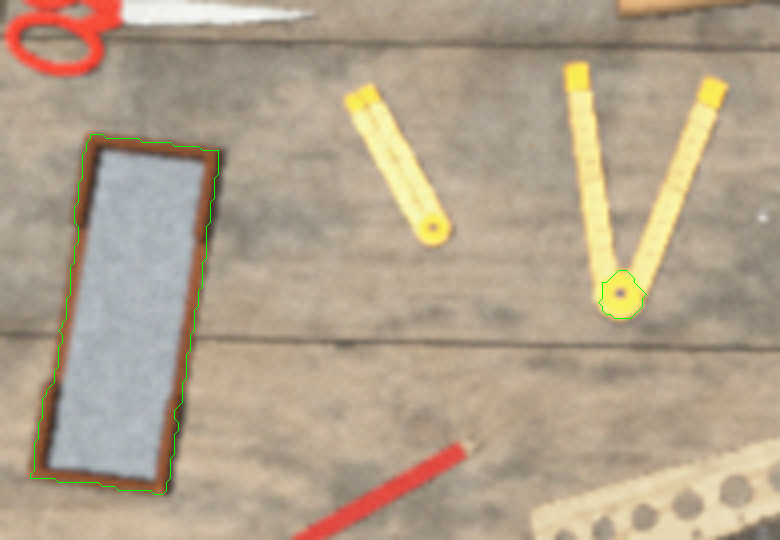

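View pics/B.png

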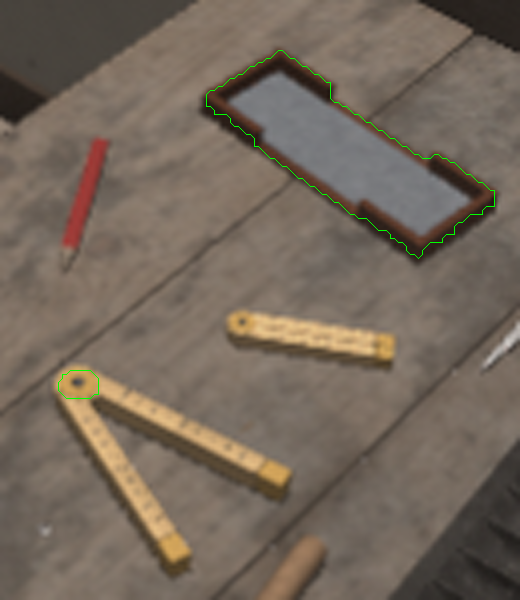

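The masks only caught the knuckles, but the zoomed crops are clear. In crop A the hinge pin is at (620,293), with leg ends at (576,63) and (717,80). In crop B the pin is at (78,382), with leg ends at (278,479) and (176,556). Next I triangulate these.

Run:
```python
from h import *
T,S=cams.camera_model("top"),cams.camera_model("side")
fa=lambda u:(np.array(u)+.5)/4-.5+[180,135]
fb=lambda u:(np.array(u)+.5)/4-.5+[300,110]
X={}
for n,u,v in(("pin",(620,293),(78,382)),("e1",(576,63),(278,479)),("e2",(717,80),(176,556)),
  ("c_a",(92,136),(490,194)),("c_b",(217,151),(418,249)),("c_c",(165,491),(209,96)),("c_d",(34,476),(281,54))):
    X[n]=tri([T,S],[fa(u),fb(v)]);print(n,X[n].round(4),plane(T,[fa(u)],.018)[0,:2].round(4),plane(S,[fb(v)],.018)[0,:2].round(4))
h=lambda p,q:np.degrees(np.arctan2(*(X[q]-X[p])[1::-1]))
P=plane(T,[fa((620,293)),fa((576,63)),fa((717,80)),fa((602,265)),fa((640,262))],.018)[:,:2]
for i in(1,2):d=P[i]-P[0];print(np.hypot(*d),np.degrees(np.arctan2(d[1],d[0])))
s=arm.sense();print(cv2.Rodrigues(np.array(s["ee_rot"]))[0].round(3),s["gripper_width"])
# floor inner rect from grey
```

```text
pin [ 0.466  -0.03    0.0188] [ 0.4659 -0.0302] [ 0.4657 -0.0293]
e1 [ 0.6112 -0.0017  0.017 ] [6.127e-01 1.000e-04] [ 0.6101 -0.0045]
e2 [ 0.6024 -0.0902  0.018 ] [ 0.6031 -0.0894] [ 0.6017 -0.0911]
c_a [0.5601 0.3061 0.015 ] [0.5599 0.3057] [0.5611 0.3024]
c_b [0.5528 0.227  0.0115] [0.5516 0.2258] [0.5558 0.2207]
c_c [0.3398 0.2498 0.0149] [0.3379 0.2471] [0.3435 0.2491]
c_d [0.3466 0.3315 0.0118] [0.3454 0.3285] [0.3519 0.3263]
0.1498774855238766 11.685136477673703
0.14939806914234782 -23.30900231542392
[[ 0.942  0.336 -0.   ]
 [ 0.336 -0.942  0.001]
 [ 0.    -0.001 -1.   ]] 0.08578164881859676
```

Emit:
{"op": "carry_out", "data": {
  "dr": [
    [0,0,0],
    [0,0,0],
    [0,0,0],
    [0,0,0],
    [0,0,0],
    [0,0,0],
    [0,0,0],
    [0,0,0],
    [0,0,0],
    [0,0,0],
    [0,0,0],
    [0,0,0]
  ],
  "xyz": [
    [0.0978,-0.072,0],
    [0.0978,-0.072,0],
    [0.0978,-0.072,0],
    [0.0978,-0.072,0],
    [0.0978,-0.072,0],
    [0.0978,-0.072,0],
    [0.0978,-0.072,0],
    [0.0978,-0.072,0],
    [0.0978,-0.072,0],
    [0.0978,-0.072,0],
    [0.0978,-0.072,0],
    [0.0978,-0.072,0]
  ],
  "jaw": [1,1,1,1,1,1,1,1,1,1,1,1]
}}

```text
t: 1.3
ee_pos: [0.5114, -0.0328, 0.2561]
ee_rot: [3.095, 0.536, -0.001]
ft_force: [0.3, -1.1, 1.1]
gripper_width: 0.085
grip_force: 0.0
```

Emit:
{"op": "carry_out", "data": {
  "dr": [
    [0,0,0.141],
    [0,0,0.141],
    [0,0,0.141],
    [0,0,0.141],
    [0,0,0.141],
    [0,0,0.141],
    [0,0,0],
    [0,0,0]
  ],
  "xyz": [
    [0,0,0.065],
    [0,0,0.065],
    [0,0,0.065],
    [0,0,0.065],
    [0,0,0.065],
    [0,0,0.065],
    [0,0,0],
    [0,0,0]
  ],
  "jaw": [1,1,1,1,1,1,1,1]
}}

```text
t: 2.1
ee_pos: [0.5104, -0.0346, 0.1002]
ee_rot: [-3.138, 0.155, 0.002]
ft_force: [-0.3, 1.1, 0.6]
gripper_width: 0.0858
grip_force: 0.0
```

Emit:
{"op": "carry_out", "data": {
  "dr": [
    [0,0,0],
    [0,0,0],
    [0,0,0],
    [0,0,0],
    [0,0,0],
    [0,0,0],
    [0,0,0]
  ],
  "xyz": [
    [0,0,0.05],
    [0,0,0.05],
    [0,0,0.04],
    [0,0,0.02],
    [0,0,0.015],
    [0,0,0],
    [0,0,0]
  ],
  "jaw": [1,1,1,1,1,1,1]
}}

```text
t: 2.8
ee_pos: [0.5115, -0.0348, 0.031]
ee_rot: [3.138, -0.157, 0.002]
ft_force: [0.2, 0.1, -0.1]
gripper_width: 0.0854
grip_force: 0.0
```

Emit:
{"op": "carry_out", "data": {
  "dr": [
    [0,0,0],
    [0,0,0],
    [0,0,0],
    [0,0,0],
    [0,0,0],
    [0,0,0],
    [0,0,0],
    [0,0,0]
  ],
  "xyz": [
    [0,0,0],
    [0,0,0],
    [0,0,0],
    [0,0,0],
    [0,0,0],
    [0,0,0],
    [0,0,0],
    [0,0,0]
  ],
  "jaw": [0.85,0.75,0.7,0.65,0.6,0.55,0.5,0.5]
}}

```text
t: 3.6
ee_pos: [0.5111, -0.0347, 0.0304]
ee_rot: [-3.138, 0.157, -0.001]
ft_force: [1.4, 0.4, 3.1]
gripper_width: 0.0426
grip_force: 1.9
```

Emit:
{"op": "carry_out", "data": {
  "dr": [
    [0,0,0],
    [0,0,0],
    [0,0,0],
    [0,0,0],
    [0,0,0],
    [0,0,0],
    [0,0,0],
    [0,0,0]
  ],
  "xyz": [
    [0,0,0],
    [0,0,0],
    [0,0,0],
    [0,0,0],
    [0,0,0],
    [0,0,0],
    [0,0,0],
    [0,0,0]
  ],
  "jaw": [0.45,0.4,0.35,0.3,0.2,0.1,0,0]
}}

```text
t: 4.4
ee_pos: [0.511, -0.0349, 0.0307]
ee_rot: [3.137, -0.157, 0.001]
ft_force: [-1.5, 0.4, 6.5]
gripper_width: 0.0289
grip_force: 58.5
```

Run:
```python
from h import *
a=cams.camera("top")[:,:,::-1];b=cams.camera("side")[:,:,::-1]
A=cv2.resize(a[135:225,290:385],None,fx=4,fy=4,interpolation=2);B=cv2.resize(b[160:260,290:385],None,fx=4,fy=4,interpolation=2)
A=cv2.copyMakeBorder(A,0,40,0,0,0);cv2.imwrite("pics/C.png",np.hstack([A,B]))
```

```text
(no output)
```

View pics/C.png

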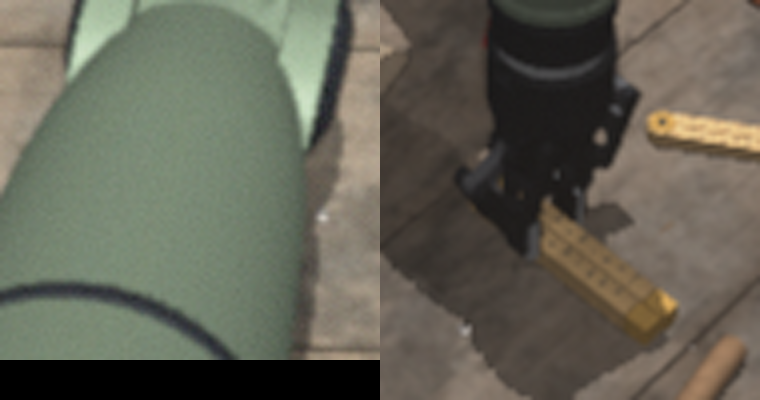

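The side view shows the legs folded together in the jaws, with the far end at crop (655,318), so about pixel (358.5,239).

Run:
```python
from h import *
S=cams.camera_model("side")
p=plane(S,[((655-380)/4+290-.4,160+318/4-.4)],.018)[0];s=arm.sense();e=np.array(s["ee_pos"]);d=p-e
R=cv2.Rodrigues(np.array(s["ee_rot"]))[0];print(p,R.T@d,R.round(3).tolist())
```

```text
[ 0.60951298 -0.04558128  0.018     ] [0.09905816 0.00075161 0.01278135] [[0.995, -0.1, 0.0], [-0.1, -0.995, -0.001], [0.0, 0.001, -1.0]]
```

Emit:
{"op": "carry_out", "data": {
  "dr": [
    [0,0,0],
    [0,0,0],
    [0,0,0],
    [0,0,0],
    [0,0,0],
    [0,0,0]
  ],
  "xyz": [
    [0,0,-0.015],
    [0,0,-0.03],
    [0,0,-0.045],
    [0,0,-0.045],
    [0,0,-0.03],
    [0,0,-0.01]
  ],
  "jaw": [0,0,0,0,0,0]
}}

```text
t: 5.1
ee_pos: [0.5116, -0.0349, 0.1018]
ee_rot: [3.137, -0.157, 0.003]
ft_force: [0.3, 1.7, -1.4]
gripper_width: 0.0291
grip_force: 59.2
```

Emit:
{"op": "carry_out", "data": {
  "dr": [
    [0,0,0],
    [0,0,0],
    [0,0,0],
    [0,0,0],
    [0,0,0],
    [0,0,0],
    [0,0,0],
    [0,0,0],
    [0,0,0],
    [0,0,0],
    [0,0,0],
    [0,0,0]
  ],
  "xyz": [
    [-0.01,-0.027,0],
    [-0.02,-0.054,0],
    [-0.028,-0.076,0],
    [-0.028,-0.076,0],
    [-0.028,-0.076,0],
    [-0.028,-0.076,0],
    [-0.028,-0.076,0],
    [-0.028,-0.076,0],
    [-0.028,-0.076,0],
    [-0.026,-0.072,0],
    [-0.018,-0.05,0],
    [-0.01,-0.026,0]
  ],
  "jaw": [0,0,0,0,0,0,0,0,0,0,0,0]
}}

```text
t: 6.3
ee_pos: [0.4093, 0.1344, 0.1124]
ee_rot: [-3.03, -0.112, 0.007]
ft_force: [-0.4, -0.4, -1.3]
gripper_width: 0.029
grip_force: 59.3
```

Emit:
{"op": "carry_out", "data": {
  "dr": [
    [0,0,0],
    [0,0,0],
    [0,0,0]
  ],
  "xyz": [
    [0,0,0],
    [0,0,0],
    [0,0,0]
  ],
  "jaw": [0,0,0]
}}

```text
t: 6.6
ee_pos: [0.4106, 0.1335, 0.1121]
ee_rot: [-3.031, -0.11, 0.007]
ft_force: [0.4, 0.1, -1.6]
gripper_width: 0.0288
grip_force: 59.3
```

Run:
```python
from h import *
a=cams.camera("top")[:,:,::-1];b=cams.camera("side")[:,:,::-1]
A=cv2.resize(a[155:270,170:270],None,fx=4,fy=4,interpolation=2);B=cv2.resize(b[75:190,340:435],None,fx=4,fy=4,interpolation=2)
cv2.imwrite("pics/D.png",np.hstack([A,B]))
```

```text
(no output)
```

View pics/D.png

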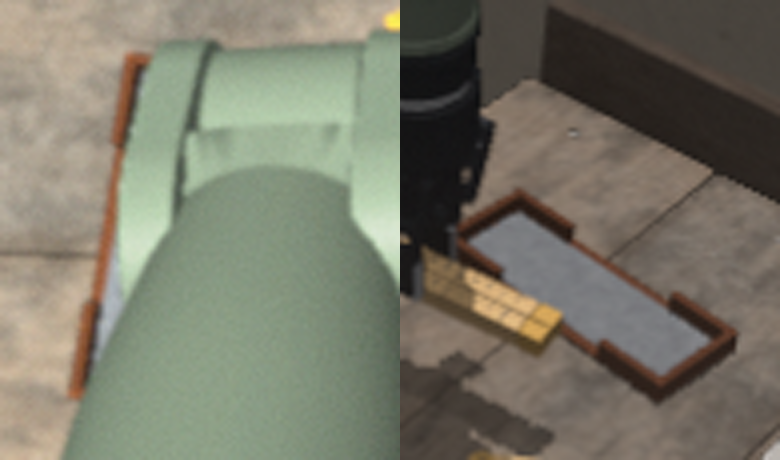

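The caliper is still held folded, and its tip is left of the case at crop (545,320). The arm stopped short at y = 0.134, so I check the joints.

Run:
```python
from h import *
s=arm.sense();print(np.round(s["q"],3),s["t"]);R=cv2.Rodrigues(np.array(s["ee_rot"]))[0];print(R.round(3).tolist())
```

```text
[ 0.071  0.273 -0.704  0.595  0.109  3.141] 6.7
[[0.997, 0.072, -0.009], [0.072, -0.991, 0.109], [-0.001, -0.109, -0.994]]
```

Emit:
{"op": "carry_out", "data": {
  "dr": [
    [0,0,-0.1],
    [0,0,-0.2],
    [0,0,-0.25],
    [0,0,-0.25],
    [0,0,-0.25],
    [0,0,-0.25],
    [0,0,-0.25],
    [0,0,-0.25],
    [0,0,-0.25],
    [0,0,-0.25],
    [0,0,-0.25],
    [0,0,-0.25]
  ],
  "xyz": [
    [0,0,-0.01],
    [0,0,-0.01],
    [0,0,0],
    [0,0,0],
    [0,0,0],
    [0,0,0],
    [0,0,0],
    [0,0,0],
    [0,0,0],
    [0,0,0],
    [0,0,0],
    [0,0,0]
  ],
  "jaw": [0,0,0,0,0,0,0,0,0,0,0,0]
}}

```text
t: 7.9
ee_pos: [0.4103, 0.1327, 0.1199]
ee_rot: [-2.19, -2.131, -0.106]
ft_force: [0.8, 0.2, -1.9]
gripper_width: 0.0289
grip_force: 59.3
```

Emit:
{"op": "carry_out", "data": {
  "dr": [
    [0,0,-0.25],
    [0,0,-0.25],
    [0,0,-0.25],
    [0,0,-0.25],
    [0,0,-0.25],
    [0,0,-0.25],
    [0,0,-0.25],
    [0,0,-0.25],
    [0,0,-0.25],
    [0,0,-0.2],
    [0,0,-0.1],
    [0,0,0]
  ],
  "xyz": [
    [0,0,0],
    [0,0,0],
    [0,0,0],
    [0,0,0],
    [0,0,0],
    [0,0,0],
    [0,0,0],
    [0,0,0],
    [0,0,0],
    [0,0,0],
    [0,0,0],
    [0,0,0]
  ],
  "jaw": [0,0,0,0,0,0,0,0,0,0,0,0]
}}

```text
t: 9.1
ee_pos: [0.4103, 0.1327, 0.12]
ee_rot: [-0.416, -3.086, -0.167]
ft_force: [0.8, -0.4, -1.5]
gripper_width: 0.0286
grip_force: 59.3
```

```bash
cat > go.py <<'E'
from h import *
import sys
s=arm.sense();R=cv2.Rodrigues(np.array(s["ee_rot"]))[0];e=np.array(s["ee_pos"])
a=np.radians(float(sys.argv[1]));g=np.array([float(v) for v in sys.argv[2:5]])
x=np.array([np.cos(a),np.sin(a),0]);z=np.array([0,0,-1.]);Rt=np.c_[x,np.cross(z,x),z]
print("q",np.round(s["q"],3),"t",s["t"],e.round(4))
print("dr units",(cv2.Rodrigues(R.T@Rt)[0].ravel()/np.radians(30)).round(4))
print("xyz units after turn",(Rt.T@(g-e)/.4).round(4))
E
python3 go.py 174.1 .4676 .275 .11
```

```text
q [ 0.069  0.26  -0.695  0.617  0.109  0.337] t 9.1 [0.4103 0.1327 0.12  ]
dr units [ 0.2017 -0.0551 -0.3152]
xyz units after turn [-0.1058  0.3685  0.0249]
```

Emit:
{"op": "carry_out", "data": {
  "dr": [
    [0.067,-0.018,-0.105],
    [0.067,-0.018,-0.105],
    [0.067,-0.018,-0.105],
    [0,0,0]
  ],
  "xyz": [
    [0,0,0],
    [0,0,0],
    [0,0,0],
    [0,0,0]
  ],
  "jaw": [0,0,0,0]
}}

```text
t: 9.5
ee_pos: [0.4102, 0.1335, 0.1201]
ee_rot: [-0.161, -3.137, -0.001]
ft_force: [-0.3, 1.2, -1.8]
gripper_width: 0.0288
grip_force: 59.2
```

Emit:
{"op": "carry_out", "data": {
  "dr": [
    [0,0,0],
    [0,0,0],
    [0,0,0],
    [0,0,0],
    [0,0,0],
    [0,0,0],
    [0,0,0],
    [0,0,0],
    [0,0,0]
  ],
  "xyz": [
    [-0.009,0.03,0],
    [-0.014,0.05,0],
    [-0.018,0.06,0],
    [-0.018,0.06,0],
    [-0.018,0.06,0],
    [-0.014,0.05,0],
    [-0.01,0.04,0.01],
    [-0.005,0.018,0.015],
    [0,0,0]
  ],
  "jaw": [0,0,0,0,0,0,0,0,0]
}}

```text
t: 10.4
ee_pos: [0.4669, 0.2753, 0.1088]
ee_rot: [-0.16, -3.135, 0.0]
ft_force: [0.1, -0.3, -1.6]
gripper_width: 0.0285
grip_force: 59.3
```

```bash
python3 go.py 174.1 .4676 .275 .08
python3 - <<'E'
from h import *
a=cams.camera("top")[:,:,::-1];b=cams.camera("side")[:,:,::-1]
A=cv2.resize(a[155:270,170:270],None,fx=4,fy=4,interpolation=2);B=cv2.resize(b[75:190,340:435],None,fx=4,fy=4,interpolation=2)
cv2.imwrite("pics/F.png",np.hstack([A,B]))
E
```

```text
q [ 0.396  0.458 -0.41   0.705  0.001  0.498] t 10.4 [0.4669 0.2753 0.1088]
dr units [-0.0006 -0.0041  0.0017]
xyz units after turn [-0.002  -0.0007  0.072 ]
```

View pics/F.png

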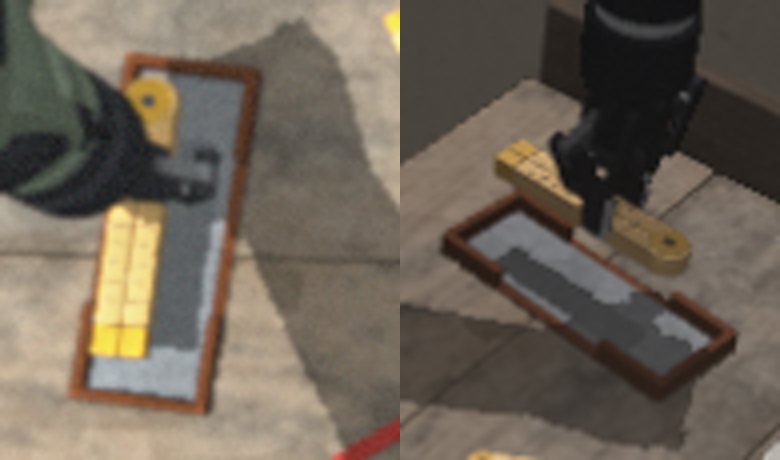

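The caliper is folded and held over the case, aligned with its length. The pin is at (149,100) in the top crop and (669,242) in the side crop. I check its horizontal centring.

Run:
```python
from h import *
T,S=cams.camera_model("top"),cams.camera_model("side")
fa=lambda u:(np.array(u)+.5)/4-.5+[170,155]
fb=lambda u:(np.array(u)+.5)/4-.5+[240,75]
p=tri([T,S],[fa((149,100)),fb((669,242))]);e=tri([T,S],[fa((119,357)),fb((510,147))]);print(p,e)
u=(e-p)[:2];u/=np.hypot(*u);print("heading",np.degrees(np.arctan2(u[1],u[0])),"mid",p[:2]+.067*u)
```

```text
[0.5163205  0.27148854 0.09638899] [0.36703547 0.28165112 0.09454691]
heading 176.10559917638713 mid [0.4494752  0.27603903]
```

Emit:
{"op": "carry_out", "data": {
  "dr": [
    [0,0,0],
    [0,0,0],
    [0,0,0],
    [0,0,0],
    [0,0,0],
    [0,0,0],
    [0,0,0],
    [0,0,0],
    [0,0,0]
  ],
  "xyz": [
    [0,0,0.03],
    [0,0,0.04],
    [0,0,0.04],
    [0,0,0.03],
    [0,0,0.02],
    [0,0,0.01],
    [0,0,0.008],
    [0,0,0.005],
    [0,0,0]
  ],
  "jaw": [0,0,0,0,0,0,0,0,0]
}}

```text
t: 11.4
ee_pos: [0.4674, 0.2751, 0.037]
ee_rot: [-0.161, -3.137, -0.001]
ft_force: [-0.6, -0.6, -1.3]
gripper_width: 0.0292
grip_force: 59.3
```

Emit:
{"op": "carry_out", "data": {
  "dr": [
    [0,0,0],
    [0,0,0],
    [0,0,0]
  ],
  "xyz": [
    [0,0,0.003],
    [0,0,0.002],
    [0,0,0]
  ],
  "jaw": [0,0,0]
}}

```text
t: 11.7
ee_pos: [0.4674, 0.2751, 0.035]
ee_rot: [-0.161, -3.137, -0.001]
ft_force: [0.7, -0.7, -2.8]
gripper_width: 0.0289
grip_force: 59.3
```

Emit:
{"op": "carry_out", "data": {
  "dr": [
    [0,0,0],
    [0,0,0],
    [0,0,0],
    [0,0,0],
    [0,0,0],
    [0,0,0],
    [0,0,0]
  ],
  "xyz": [
    [0,0,0.001],
    [0,0,0],
    [0,0,0],
    [0,0,0],
    [0,0,0],
    [0,0,0],
    [0,0,0]
  ],
  "jaw": [0.2,0.35,0.4,0.45,0.5,0.55,0.55]
}}

```text
t: 12.4
ee_pos: [0.4673, 0.2751, 0.0345]
ee_rot: [-0.161, -3.137, -0.001]
ft_force: [0.7, 0.2, 0.0]
gripper_width: 0.0469
grip_force: 0.0
```

Emit:
{"op": "carry_out", "data": {
  "dr": [
    [0,0,0],
    [0,0,0],
    [0,0,0],
    [0,0,0],
    [0,0,0],
    [0,0,0],
    [0,0,0],
    [0,0,0],
    [0,0,0],
    [0,0,0],
    [0,0,0]
  ],
  "xyz": [
    [0,0,-0.01],
    [0,0,-0.03],
    [0,0,-0.05],
    [0,0,-0.08],
    [0,0,-0.08],
    [0,0,-0.08],
    [0,-0.08,-0.05],
    [0,-0.1,0],
    [0,-0.1,0],
    [0,-0.1,0],
    [0,-0.05,0]
  ],
  "jaw": [0.55,0.55,0.55,0.55,0.55,0.55,0.55,0.55,0.55,0.55,0.55]
}}

```text
t: 13.5
ee_pos: [0.4492, 0.1015, 0.1875]
ee_rot: [0.164, 3.137, -0.0]
ft_force: [-0.2, -0.1, 0.1]
gripper_width: 0.0467
grip_force: 0.0
```

Run:
```python
from h import *
a=cams.camera("top")[:,:,::-1];b=cams.camera("side")[:,:,::-1]
A=cv2.resize(a[155:270,170:270],None,fx=4,fy=4,interpolation=2);B=cv2.resize(b[75:190,340:435],None,fx=4,fy=4,interpolation=2)
cv2.imwrite("pics/G.png",np.hstack([A,B]))
```

```text
(no output)
```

View pics/G.png

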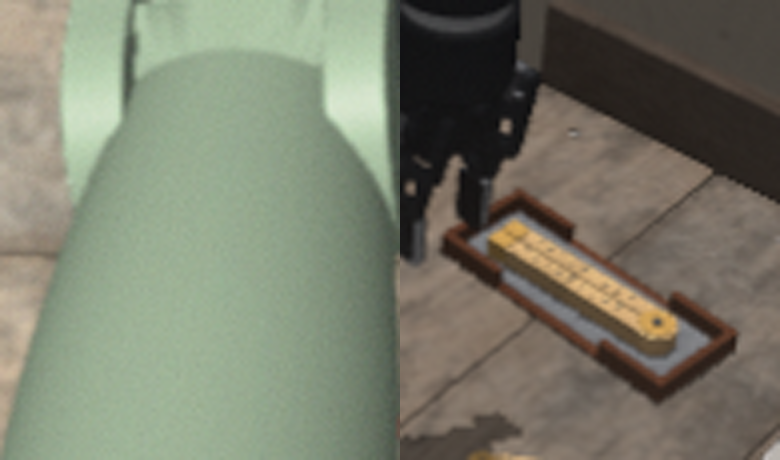

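The side view shows the caliper folded and flat on the case floor. It is clear of the walls, lies lengthwise with the knuckle at (657,322), and the gripper is clear.

```bash
python3 -c "
from plant import arm
print(arm.close_job())"
```

```text
the job is handed in; nothing more can be done
None
```

The caliper is folded closed, lying flat and lengthwise on the floor of the long case and released; I handed the job in at about 13.6 s, and no verdict came back.

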